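# Fit the label holder behind the shelf lip and hold it home

## Robot

A 7-joint arm with a two-finger parallel gripper is mounted at the origin on a cart in front of the work surface, level with it; the furniture and walls round the work are solid. World frame = base frame: x ahead of the robot, y to its left, z up, the work surface at z = 0. Lengths are in m, angles in rad, forces in N, time in s.
With the tool pointing down it reaches from about 0.4 to 0.85 m from the base axis. Payload 4.5 kg.
Tool frame: the origin (TCP) lies at the very end of the fingers, on their centre line; the grasp point (between the pads) lies 19 mm behind it; z points along the fingers, y is the line along which they close (so a half turn about z gives the same grasp; the last joint's range is limited). The gripper opens to 88 mm and grips with 3 to 60 N. Pads are 18 mm wide; open, the fingers measure 123 mm over their backs; the gripper's body (75 mm by 187 mm) begins 45 mm behind the grasp point.
Start: joints at [1.234, 0.689, -0.195, 1.565, 0.157, 0.902, -0.215], TCP at [0.227, -0.583, 0.239] pointing down, gripper open.
Joint ranges: [-3.01, 3.01], [-0.46, 2.08], [-1.47, 1.51], [0.13, 2.56], [-1, 4.14], [0.04, 2.09], [-2.66, 2.66]. Speed limits (rad/s): [2.57, 2.57, 3.14, 3.14, 3.14, 3.14, 3.14].

## Interface

Orientations are given as a unit quaternion [x, y, z, w].
In Python, from plant import r, eyes, nets gives the robot as it stands.
- The arm moves only by the shell command python3 -m pendant 'ROWS' [FORCE]. ROWS is JSON, a list of rows, each an object of numbers: "claw": the opening, from 0 (shut) to 1 (fully open); "dx", "dy", "dz": the shift along the world's x, y, z in mm; "twist": the turn about the world's z in rad. In form: [{"claw": .., "dx": .., "dy": .., "dz": .., "twist": ..}, ...]. A call has 1 to 8 rows; each row is the pose to reach, as a shift and turn from the pose commanded when the call began; what a row does not reach only later rows make up. A row lasts 1/10 s, in which the tool goes at most 50 mm and 8.59 degrees, less where a joint would pass 70% of its speed; a pose out of reach is approached as far as the arm can. A call with a gripper value outside its range is refused whole. The fingers move at their own pace and stop on an object; FORCE is the grip in N (left out, the last holds). Time passes only in rows, so rows that repeat a pose let the fingers close. It gives the time, the measured TCP pose, the force, the opening and the grip force at its end, in the units of the state.
- r.get_state(): the state, without advancing time (a new reading comes with each control period).
- eyes.snapshot(name): name is "side" or "top"; returns (picture, depth): 420x560x3 uint8, blue, green, red; 420x560 float32, m along the optical axis (not along the pixel's ray), 0 where there is no reading.
- eyes.camera_info(name): a dict with "K" (3x3 intrinsics, pixels), "world_to_cam" (4x4, takes a point from world to camera coordinates). Camera axes: x right, y down, z forward; pixel columns grow to the right and rows downward; lengths in m; the calibration is good to about 2 mm. A picture is of the moment at which its call begins. camera_info takes no time and is no camera call.
- r.finish_job(): hands the job in; it is judged then, once.
Trained networks look in the newest picture that a camera, given by its name, has taken for a name from the list of things; names that differ only in an ending like _2 or _b are one class to them, and where a whole thing is asked for, a point or a joint stands for the part that bears it (a point fixed in the world has none). Each returns a list of dicts, best first, with "confidence" (0 to 1); they miss things now and then, are a little off and sometimes report something else, mostly with a low value. They report only what shows in the picture. A call takes as long as a camera call.
- nets.spot_in(camera, query): "box" ([left, top, width, height] as shares, 0 to 1, of the picture: columns of its width, rows of its height, round what is visible of it).
- nets.place_of(camera, query): "position" ([column, row] as shares, 0 to 1, of the picture: columns of its width, rows of its height: a listed point, or the origin of a listed thing).
The state is a dict: "clock": time; "q": joint angles; "qd": joint speeds; "joint_torque": joint torques, N m; "tool_pos": TCP position; "eef_rot": TCP orientation; "contact_force": force on the tool from outside, world axes, zero at the start; "moment": the same for the moment, N m; "opening": opening from 0.0 (shut) to 1.0 (fully open); "finger_force": force on a finger pad.
Only numpy, scipy, OpenCV 4.12 (cv2) and the standard library are available. Lean on these libraries where they do the work, as an engineer would, in place of code of your own. Each camera call takes 0.05 s, during which the arm holds its last target. There are 200 camera calls.

## Task

Open the label slot of the little shelf by twisting its spring-return knob clockwise to the stop and letting it spring back. Then take the wide rectangular label holder from the wooden stand, push its tongue down behind the shelf's front lip against the spring until its shoulders sit fully home on the rail, and finish while still holding it pressed home, without letting go. Leave the round label holder, the pot and the ring clamp where they are.

Things in the scene. Friction and masses are not known exactly. Their poses are not given: they have to be found in the camera images.
- rail: Small plywood shelf fixed to the bench, 62 mm high, 107 mm deep (x), its board from y = -122 to +96 mm, with an aluminium label rail on its front edge. Origin: on the bench, straight below the middle of the label slot. x points from the front edge back over the board, away from the robot; y left along the edge; z up. Turned up to 0.25 rad.
- slot (a point): Middle of the label slot's mouth, level with the rail's top (62 mm over the bench); axes as the shelf's. The slot opens upward: 8 mm wide in x at the throat, mouth flared to about 18 mm; 54 mm long in y between two end cheeks whose tops, level with the mouth, are the holder's seat. A sprung bar waits 26 mm below the mouth.
- follower (a joint): Sprung bar in the slot, pressed down by the tongue. 0 = up, grows downward (m). It takes about 4 N to start and 8 N at 0.008, where the wide holder's shoulders meet the cheeks (fully home). It pushes the holder back up if that is not held down.
- shutter (a joint): Steel shutter plate, 3 mm thick, 60 mm wide, lying on the rail's top over the slot. 0 = slot covered (starts at 0 to 0.004), 0.026 = fully open (m). It slides back along the shelf's x, driven by the knob's cam arm through an upright pin, and stays where it is left (friction 1.2 N).
- shutter_edge (a point): Middle of the shutter's front edge, on its top; 8 mm in front of the slot's middle when shut, 18 mm behind it when fully open.
- key_knob (a joint): Spring-return knob. 0 = rest, grows as it turns clockwise seen from above, stop at 1.05 rad. Turned to the stop it drives the shutter open; it takes about 0.03 Nm at first and 0.1 Nm at the stop, and springs back to 0 when let go.
- knob_grip (a point): Centre of the knob's black grip bar, on its upright axis, 96 mm over the bench (34 mm above the shelf board), 25 mm behind and 80 mm to the right of the slot's middle. The bar is 40 mm long (this point's x axis; at rest parallel to the shelf's x), 10 mm thick (y) and 28 mm tall (14 mm above and below the point).
- label: The wide rectangular label holder, aluminium with a blank paper card on its -x face, upright in the stand, about 80 g. Origin: middle of the tongue's lower edge; z up, x thickness, y width. Head 68 mm wide, 10 mm thick, z = 34 to 90 mm; tongue below 46 mm wide, 4 mm thick, its lowest 8 mm 36 mm wide. Fits the slot either way round, width along the slot.
- label_centre (a point): Point to grip the wide label holder: in the middle of its head's width and thickness, 68 mm above the tongue's lower edge, 22 mm below the top; axes as label.
- stand: Fixed light wooden block, 50 mm deep (x), 170 mm long (y), 34 mm high, with two loose slots side by side, 78 mm apart along y, in which the two label holders stand (6.5 mm wide, 26 mm deep). Origin: centre of its underside. Which holder is in which slot varies.
- round_label: The other label holder, to be left alone: round head 40 mm across, 10 mm thick, 90 mm tall in all, in the stand's other slot. Origin: middle of its tongue's lower edge.
- flux_pot: Small pale flux pot, 45 mm across and 31 mm high, on the left rear of the shelf board; to be left alone. Origin: centre of its underside.
- ring_clamp: Wooden ring clamp, a spindle 134 mm long and 27 mm thick, lying on the bench in front of the shelf; to be left alone. Origin: its middle, underside.

How it is judged:
By the outcome, as a careful person would: the job done as asked, in the order asked, and still so for the second after the job is handed in, while the arm keeps its last pose, push and grip.
It also fails if it takes over 46 s, if anything falls off the work surface, if the arm or the gripper's body presses on something with over 40 N, if the wrist force passes 120 N, or if a joint passes its speed limit or range.

## Working session

There is one attempt and no reset: what is moved stays moved. The work goes in short steps, Python scripts to look and compute and a shell command to move; the robot and the scene stay as the last step left them, time stands still between calls to the robot, and variables do not carry over. Pictures are saved under pics/ and viewed, at most 10 in all, crops included, and the job is handed in when it is done.

```bash
mkdir -p pics; cat > h.py <<'E'
import numpy as np,cv2
from plant import r,eyes,nets
from scipy.spatial.transform import Rotation as R
def info(c):
    i=eyes.camera_info(c);return np.array(i['K']),np.array(i['world_to_cam'])
def ray(c,uv,z):
    """world point on plane z seen at pixel uv"""
    K,T=info(c);d=T[:3,:3].T@np.linalg.solve(K,[uv[0],uv[1],1]);o=-T[:3,:3].T@T[:3,3]
    return o+d*(z-o[2])/d[2]
def cloud(c,dep):
    K,T=info(c);v,u=np.mgrid[:420,:560];p=np.stack([(u-K[0,2])/K[0,0]*dep,(v-K[1,2])/K[1,1]*dep,dep],-1)
    return (p-T[:3,3])@T[:3,:3]
def proj(c,p):
    K,T=info(c);q=K@(T[:3,:3]@np.array(p)+T[:3,3]);return q[:2]/q[2]
E
python3 - <<'E'
from h import *
for c in('top','side'):
    p,d=eyes.snapshot(c);cv2.imwrite(f'pics/{c}0.png',p);np.save(f'{c}0.npy',d)
    K,T=info(c);print(c,K[0,0],(-T[:3,:3].T@T[:3,3]).round(3),T[2,:3].round(2))
    C=cloud(c,d)
    for n in('slot','knob_grip','label_centre','shutter_edge','rail','stand','round_label','label','ring_clamp','flux_pot'):
        for f in nets.place_of(c,n)[:2]:
            uv=np.array(f['position'])*[560,420];i=tuple(np.clip(uv.astype(int)[::-1],0,[419,559]))
            z={'slot':.062,'knob_grip':.096,'shutter_edge':.065}.get(n,0)
            print(n,round(f['confidence'],2),uv.round(),C[i].round(3),ray(c,uv,z).round(3))
print(r.get_state())
E
```

```text
top 388.37279628490967 [ 0.342 -0.068  0.959] [ 0.16 -0.03 -0.99]
knob_grip 0.69 [265. 162.] [ 0.597 -0.049  0.108] [ 0.598 -0.049  0.096]
label_centre 0.54 [370. 224.] [ 0.461 -0.288  0.098] [ 0.473 -0.314  0.   ]
shutter_edge 0.67 [238. 187.] [0.547 0.014 0.06 ] [0.545 0.014 0.065]
shutter_edge 0.21 [349. 229.] [ 0.45  -0.239  0.094] [ 0.452 -0.247  0.065]
rail 0.96 [237. 190.] [0.55  0.021 0.011] [0.552 0.021 0.   ]
stand 0.77 [353. 230.] [ 0.455 -0.264  0.032] [ 0.456 -0.271  0.   ]
stand 0.6 [334. 228.] [ 0.451 -0.21   0.078] [ 0.46  -0.224  0.   ]
round_label 0.55 [336. 231.] [ 0.45  -0.22   0.029] [ 0.453 -0.227  0.   ]
label 0.61 [336. 228.] [ 0.453 -0.211  0.083] [ 0.462 -0.227  0.   ]
label 0.5 [368. 230.] [ 0.453 -0.293  0.051] [ 0.458 -0.307  0.   ]
ring_clamp 0.63 [230. 260.] [0.379 0.032 0.017] [0.378 0.033 0.   ]
flux_pot 0.72 [205. 160.] [0.608 0.094 0.076] [0.63  0.106 0.   ]
side 423.3627220591845 [ 0.432 -0.689  0.646] [ 0.09  0.72 -0.69]
slot 0.6 [289. 170.] [0.559 0.031 0.063] [0.56  0.031 0.062]
knob_grip 0.92 [312. 178.] [ 0.59  -0.055  0.106] [ 0.594 -0.044  0
[... 877 characters left out ...]
7,  0.68910989, -0.19462817,  1.56531104,  0.15730725,
        0.90249729, -0.21506936]), 'qd': array([ 1.06978791e-03,  8.97251875e-04,  1.07888125e-03, -1.86886199e-04,
       -1.05891028e-04,  3.20686522e-04, -1.61225803e-07]), 'joint_torque': array([ 8.74766902e-04, -5.27509475e+01, -1.26703832e+00, -1.53748763e+01,
       -5.18845324e-02, -7.99428108e-04,  4.78600566e-05]), 'tool_pos': array([ 0.22652758, -0.58252135,  0.2387343 ]), 'eef_rot': array([9.82853693e-01, 1.84387138e-01, 1.70548529e-05, 2.69920500e-05]), 'contact_force': array([-1.20194916, -0.00561853,  0.05310284]), 'moment': array([ 0.01104692,  0.0054922 , -0.04512199]), 'finger_force': 0.0, 'opening': 1.0037008964566254}
```

View pics/top0.png

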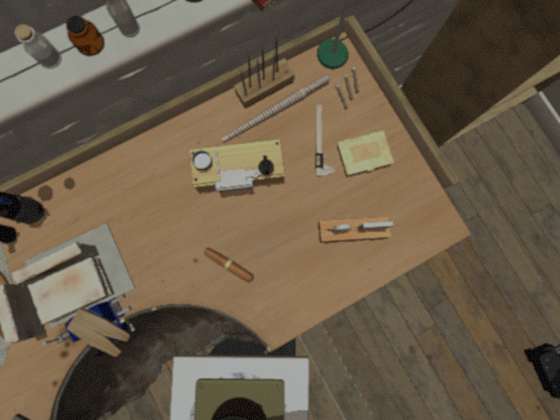

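View pics/side0.png

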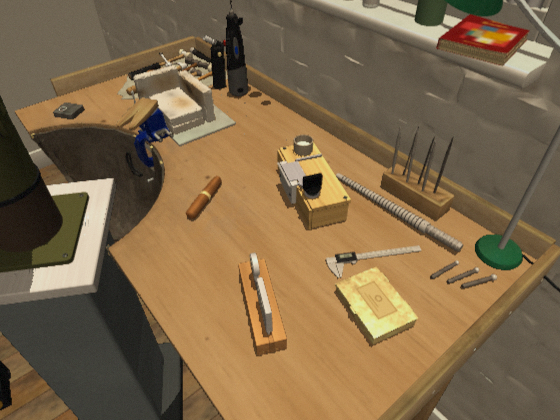

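The top view shows the shelf at (237,165), with its knob at (265,165). The stand is at (355,230), with the wide holder on the right (377,225) and the round one on the left (340,228). The side view agrees: round at (255,265), wide at (264,305). Next I'll fit the poses from depth.

```bash
python3 - <<'E'
from h import *
P=[]
for c in('top','side'):
    d=np.load(f'{c}0.npy');C=cloud(c,d);C=C[d>0]
    def sel(x0,x1,y0,y1,z0,z1):return C[(C[:,0]>x0)&(C[:,0]<x1)&(C[:,1]>y0)&(C[:,1]<y1)&(C[:,2]>z0)&(C[:,2]<z1)]
    for n,b in dict(board=(.48,.72,-.14,.18,.05,.072),knob=(.54,.65,-.1,0,.085,.13),standtop=(.4,.52,-.38,-.17,.028,.04),
        heads=(.4,.52,-.38,-.15,.06,.12),wide=(.4,.52,-.38,-.262,.06,.12),rnd=(.4,.52,-.248,-.15,.05,.12),pot=(.55,.7,.05,.15,.085,.12)).items():
        q=sel(*b)
        if len(q)<5: print(c,n,len(q));continue
        m=cv2.minAreaRect(q[:,:2].astype(np.float32)*1000)
        w,v=np.linalg.eigh(np.cov(q[:,:2].T));a=np.arctan2(*v[::-1,1])
        print(c,n,len(q),'rect',np.round(m[0],1),np.round(m[1],1),round(m[2],1),'mean',(q.mean(0)*1000).round(1),'PCA deg',round(np.degrees(a),1),'zmax',np.percentile(q[:,2],95).round(4))
for c in('top','side'):
    p=cv2.imread(f'pics/{c}0.png');u,v=(175,130) if c=='top' else (260,130)
    P.append(cv2.resize(p[v:v+100,u:u+130],None,fx=6,fy=6,interpolation=cv2.INTER_CUBIC)[:300*2,:390*2])
P=[cv2.resize(x,(780,600)) for x in P]
cv2.imwrite('pics/z1.png',cv2.resize(np.vstack(P),(390,600)))
E
```

```text
top board 3149 rect [599.3  18.1] [108.  218.1] 8.1 mean [601.4  17.1  61.3] PCA deg 104.1 zmax 0.0663
top knob 86 rect [592.  -50.6] [39.4  9.9] 8.1 mean [590.5 -50.7 105.7] PCA deg -171.7 zmax 0.1095
top standtop 1094 rect [ 456.8 -268.4] [ 50.4 170.5] 4.6 mean [ 454.7 -262.7   32.6] PCA deg 93.7 zmax 0.0355
top heads 299 rect [ 456.7 -274.8] [ 10.7 130.4] 4.6 mean [ 455.9 -278.    89.9] PCA deg 94.4 zmax 0.0983
top wide 198 rect [ 459.2 -306.3] [10.7 67.2] 4.9 mean [ 458.  -303.9   90.5] PCA deg 94.3 zmax 0.0988
top rnd 99 rect [ 453.1 -228.9] [10.7 38.5] 5.2 mean [ 451.9 -226.7   88.8] PCA deg 94.1 zmax 0.0972
top pot 72 rect [603.9  98.5] [43.1 42.7] 48.3 mean [604.1  98.4  90.3] PCA deg -154.2 zmax 0.0932
side board 2526 rect [598.7  16.1] [108. 220.] 8.3 mean [ 6.025e+02 -2.000e-01  6.130e+01] PCA deg 103.0 zmax 0.066
side knob 225 rect [591.9 -52.8] [40.  12.1] 4.7 mean [591.1 -55.   99.7] PCA deg -172.2 zmax 0.1091
side standtop 1867 rect [ 456.2 -269.8] [ 50.1 170.2] 4.7 mean [ 455.6 -282.1   33.1] PCA deg 95.5 zmax 0.035
side heads 578 rect [ 456.7 -279.6] [ 11.  126.4] 4.8 mean [ 456.9 -293.3   89.2] PCA deg 94.7 zmax 0.0984
side wide 410 rect [ 459.1 -308.3] [11.  68.7] 4.8 mean [ 458.7 -315.7   89.7] PCA deg 95.5 zmax 0.0985
side rnd 144 rect [ 452.7 -232.4] [10.6 31.6] 5.6 mean [ 452.3 -236.1   87.5] PCA deg 98.5 zmax 0.0977
side pot 109 rect [603.2  97.5] [46.7 41.1] 78.6 mean [604.   97.3  89. ] PCA deg 79.2 zmax 0.0927
```

View pics/z1.png

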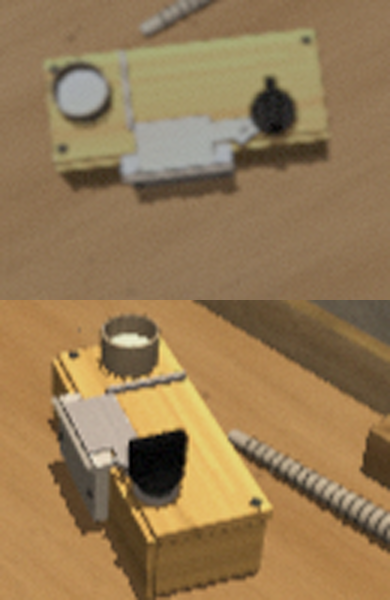

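The wide holder's head is at (459,-307) mm, yaw 4.8°. The knob is at (592,-51), yaw 8.1°, which puts the slot at about (556,25). Now I'll move to the knob.

```bash
python3 -m pendant '[{"claw":0.45,"dx":30,"dy":40,"dz":0,"twist":-0.05},{"claw":0.45,"dx":55,"dy":80,"dz":0,"twist":-0.1},{"claw":0.45,"dx":80,"dy":120,"dz":0,"twist":-0.15},{"claw":0.45,"dx":105,"dy":160,"dz":0,"twist":-0.229},{"claw":0.45,"dx":130,"dy":200,"dz":0,"twist":-0.229},{"claw":0.45,"dx":155,"dy":235,"dz":0,"twist":-0.229},{"claw":0.45,"dx":180,"dy":265,"dz":0,"twist":-0.229},{"claw":0.45,"dx":180,"dy":265,"dz":0,"twist":-0.229}]' 40
python3 -m pendant '[{"claw":0.45,"dx":25,"dy":40,"dz":0,"twist":0},{"claw":0.45,"dx":50,"dy":80,"dz":-10,"twist":0},{"claw":0.45,"dx":80,"dy":120,"dz":-20,"twist":0},{"claw":0.45,"dx":110,"dy":160,"dz":-40,"twist":0},{"claw":0.45,"dx":140,"dy":200,"dz":-60,"twist":0},{"claw":0.45,"dx":165,"dy":240,"dz":-80,"twist":0},{"claw":0.45,"dx":185,"dy":267,"dz":-95,"twist":0},{"claw":0.45,"dx":185,"dy":267,"dz":-95,"twist":0}]'
python3 - <<'E'
from h import *
s=r.get_state();print(s['clock'],s['tool_pos'],R.from_quat(s['eef_rot']).as_euler('xyz',degrees=True))
p,d=eyes.snapshot('top');C=cloud('top',d);C=C[d>0]
p,d=eyes.snapshot('side');cv2.imwrite('pics/s2.png',p)
E
```

```text
clock: 1.9
tool_pos: [0.4114, -0.3117, 0.2391]
eef_rot: [0.997, 0.076, 0.002, -0.001]
contact_force: [0.2, -0.6, -0.9]
opening: 0.451
finger_force: 0.0
clock: 2.7
tool_pos: [0.5937, -0.0425, 0.1413]
eef_rot: [0.997, 0.076, 0.0, -0.003]
contact_force: [-0.7, -0.5, 0.4]
opening: 0.452
finger_force: 0.0
2.7 [ 0.59370981 -0.04252439  0.14129003] [-1.79693433e+02 -3.71483050e-02  8.69661502e+00]
```

View pics/s2.png

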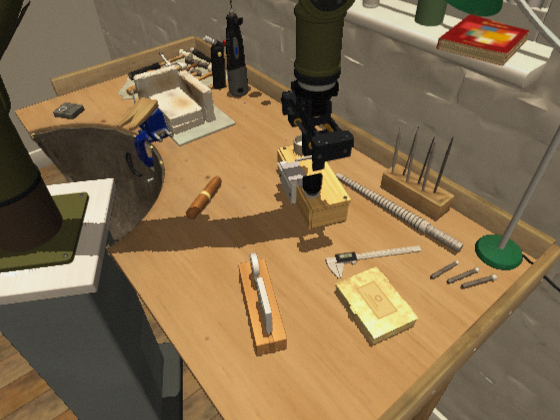

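The gripper is over the knob at about (312,185). The arm is still overshooting a little, so I'll let it settle.

```bash
python3 -m pendant '[{"claw":0.45,"dx":0,"dy":0,"dz":0,"twist":0},{"claw":0.45,"dx":0,"dy":0,"dz":0,"twist":0},{"claw":0.45,"dx":0,"dy":0,"dz":0,"twist":0},{"claw":0.45,"dx":0,"dy":0,"dz":0,"twist":0}]'
```

```text
clock: 3.2
tool_pos: [0.5914, -0.0516, 0.1442]
eef_rot: [0.998, 0.07, 0.0, 0.0]
contact_force: [0.1, -0.3, 0.9]
opening: 0.45
finger_force: 0.0
```

```bash
python3 -m pendant '[{"claw":0.45,"dx":0,"dy":0,"dz":-20,"twist":0},{"claw":0.45,"dx":0,"dy":0,"dz":-40,"twist":0},{"claw":0.45,"dx":0,"dy":0,"dz":-60,"twist":0},{"claw":0.45,"dx":0,"dy":0,"dz":-60,"twist":0},{"claw":0.05,"dx":0,"dy":0,"dz":-60,"twist":0},{"claw":0.05,"dx":0,"dy":0,"dz":-60,"twist":0},{"claw":0.05,"dx":0,"dy":0,"dz":-60,"twist":0},{"claw":0.05,"dx":0,"dy":0,"dz":-60,"twist":0}]' 35
python3 -m pendant '[{"claw":0.05,"dx":0,"dy":0,"dz":0,"twist":0},{"claw":0.05,"dx":0,"dy":0,"dz":0,"twist":0}]'
```

```text
clock: 4.0
tool_pos: [0.592, -0.0504, 0.0846]
eef_rot: [0.997, 0.071, 0.001, -0.0]
contact_force: [-1.7, 8.8, 4.8]
opening: 0.111
finger_force: 12.3
clock: 4.2
tool_pos: [0.592, -0.0502, 0.0846]
eef_rot: [0.997, 0.071, 0.001, -0.0]
contact_force: [-1.0, 1.3, 6.1]
opening: 0.108
finger_force: 35.0
```

```bash
python3 -m pendant '[{"claw":0.05,"dx":0,"dy":0,"dz":0,"twist":-0.13},{"claw":0.05,"dx":0,"dy":0,"dz":0,"twist":-0.26},{"claw":0.05,"dx":0,"dy":0,"dz":0,"twist":-0.39},{"claw":0.05,"dx":0,"dy":0,"dz":0,"twist":-0.52},{"claw":0.05,"dx":0,"dy":0,"dz":0,"twist":-0.65},{"claw":0.05,"dx":0,"dy":0,"dz":0,"twist":-0.78},{"claw":0.05,"dx":0,"dy":0,"dz":0,"twist":-0.9},{"claw":0.05,"dx":0,"dy":0,"dz":0,"twist":-0.9}]'
python3 -m pendant '[{"claw":0.05,"dx":0,"dy":0,"dz":0,"twist":-0.08},{"claw":0.05,"dx":0,"dy":0,"dz":0,"twist":-0.16},{"claw":0.05,"dx":0,"dy":0,"dz":0,"twist":-0.19},{"claw":0.05,"dx":0,"dy":0,"dz":0,"twist":-0.19},{"claw":0.05,"dx":0,"dy":0,"dz":0,"twist":-0.19},{"claw":0.05,"dx":0,"dy":0,"dz":0,"twist":-0.19}]'
python3 - <<'E'
from h import *
s=r.get_state();print(s['moment'],R.from_quat(s['eef_rot']).as_euler('xyz',degrees=True))
E
```

```text
clock: 5.0
tool_pos: [0.5922, -0.0494, 0.0846]
eef_rot: [0.929, -0.371, 0.001, -0.001]
contact_force: [-0.1, 2.3, 6.3]
opening: 0.113
finger_force: 35.0
clock: 5.6
tool_pos: [0.5923, -0.0493, 0.0846]
eef_rot: [0.89, -0.455, 0.0, -0.001]
contact_force: [0.1, 1.9, 7.0]
opening: 0.108
finger_force: 35.0
[0.5109578  0.10476697 0.44914487] [-1.79895234e+02  5.63435801e-03 -5.41400683e+01]
```

```bash
python3 -m pendant '[{"claw":0.55,"dx":0,"dy":0,"dz":0,"twist":0},{"claw":0.55,"dx":0,"dy":0,"dz":0,"twist":0},{"claw":0.55,"dx":0,"dy":0,"dz":0,"twist":0},{"claw":0.55,"dx":0,"dy":0,"dz":20,"twist":0},{"claw":0.55,"dx":0,"dy":0,"dz":50,"twist":0},{"claw":0.55,"dx":0,"dy":0,"dz":90,"twist":0},{"claw":0.55,"dx":0,"dy":0,"dz":120,"twist":0}]'
python3 -m pendant '[{"claw":0.55,"dx":-20,"dy":-35,"dz":0,"twist":-0.12},{"claw":0.55,"dx":-40,"dy":-75,"dz":0,"twist":-0.24},{"claw":0.55,"dx":-60,"dy":-115,"dz":0,"twist":-0.36},{"claw":0.55,"dx":-80,"dy":-155,"dz":0,"twist":-0.48},{"claw":0.55,"dx":-100,"dy":-195,"dz":0,"twist":-0.54},{"claw":0.55,"dx":-120,"dy":-230,"dz":0,"twist":-0.54},{"claw":0.55,"dx":-133,"dy":-257,"dz":0,"twist":-0.54},{"claw":0.55,"dx":-133,"dy":-257,"dz":0,"twist":-0.54}]'
python3 -m pendant '[{"claw":0.55,"dx":0,"dy":0,"dz":0,"twist":0},{"claw":0.55,"dx":0,"dy":0,"dz":0,"twist":0},{"claw":0.55,"dx":0,"dy":0,"dz":0,"twist":0}]'
python3 - <<'E'
from h import *
s=r.get_state();print(s['tool_pos'],R.from_quat(s['eef_rot']).as_euler('xyz',degrees=True))
P=[]
for c in('top','side'):
    p,d=eyes.snapshot(c);C=cloud(c,d);C=C[d>0]
    q=C[(abs(C[:,0]-.592)<.04)&(abs(C[:,1]+.05)<.04)&(C[:,2]>.085)&(C[:,2]<.12)]
    print(c,cv2.minAreaRect(q[:,:2].astype(np.float32)*1000))
    f=nets.place_of(c,'shutter_edge')
    for g in f[:2]:print(g['confidence'],ray(c,np.array(g['position'])*[560,420],.065))
    u,v=(175,130) if c=='top' else (260,130)
    P.append(cv2.resize(p[v:v+100,u:u+130],(520,400),interpolation=cv2.INTER_CUBIC))
cv2.imwrite('pics/z3.png',cv2.resize(np.vstack(P),(390,600)))
E
```

```text
clock: 6.3
tool_pos: [0.5918, -0.0518, 0.2056]
eef_rot: [0.889, -0.457, 0.001, 0.0]
contact_force: [-0.5, 0.4, -0.2]
opening: 0.548
finger_force: 0.0
clock: 7.1
tool_pos: [0.4547, -0.3137, 0.2042]
eef_rot: [0.732, -0.681, 0.001, 0.002]
contact_force: [-0.8, 0.0, -0.4]
opening: 0.55
finger_force: 0.0
clock: 7.4
tool_pos: [0.4594, -0.306, 0.2035]
eef_rot: [0.737, -0.676, -0.0, -0.0]
contact_force: [0.0, -0.6, 0.5]
opening: 0.548
finger_force: 0.0
[ 0.4593652  -0.30604199  0.20350986] [-1.79997833e+02  4.93332265e-02 -8.51207213e+01]
top ((592.2081298828125, -50.568912506103516), (39.94340133666992, 9.859207153320312), 8.083438873291016)
0.78 [0.57290174 0.02077692 0.065     ]
side ((572.9503784179688, -57.32775115966797), (0.2429741621017456, 3.5459136962890625), 20.559255599975586)
0.56 [0.57202177 0.02683806 0.065     ]
```

View pics/z3.png

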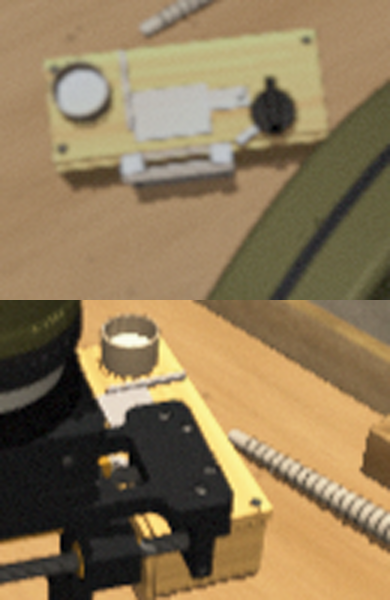

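The shutter is fully open: its edge is at about x=573, as predicted. The knob is back at rest (yaw 8.1°). Next I'll grasp the wide holder.

```bash
python3 -m pendant '[{"claw":0.55,"dx":0,"dy":-1,"dz":-40,"twist":0},{"claw":0.55,"dx":0,"dy":-1,"dz":-75,"twist":0},{"claw":0.55,"dx":0,"dy":-1,"dz":-105,"twist":0},{"claw":0.55,"dx":0,"dy":-1,"dz":-130,"twist":0},{"claw":0.55,"dx":0,"dy":-1,"dz":-146,"twist":0},{"claw":0.55,"dx":0,"dy":-1,"dz":-146,"twist":0},{"claw":0.55,"dx":0,"dy":-1,"dz":-146,"twist":0}]' 45
python3 -m pendant '[{"claw":0.05,"dx":0,"dy":0,"dz":0,"twist":0},{"claw":0.05,"dx":0,"dy":0,"dz":0,"twist":0},{"claw":0.05,"dx":0,"dy":0,"dz":0,"twist":0},{"claw":0.05,"dx":0,"dy":0,"dz":0,"twist":0},{"claw":0.05,"dx":0,"dy":0,"dz":0,"twist":0},{"claw":0.05,"dx":0,"dy":0,"dz":0,"twist":0}]'
```

```text
clock: 8.3
tool_pos: [0.4587, -0.3087, 0.058]
eef_rot: [0.736, -0.677, 0.0, 0.0]
contact_force: [0.1, 0.8, -0.1]
opening: 0.548
finger_force: 0.0
clock: 8.9
tool_pos: [0.4587, -0.3086, 0.058]
eef_rot: [0.736, -0.677, 0.0, -0.0]
contact_force: [1.1, -0.4, 2.1]
opening: 0.109
finger_force: 45.0
```

```bash
python3 -m pendant '[{"claw":0.05,"dx":0,"dy":0,"dz":15,"twist":0},{"claw":0.05,"dx":0,"dy":0,"dz":35,"twist":0},{"claw":0.05,"dx":0,"dy":0,"dz":65,"twist":0},{"claw":0.05,"dx":0,"dy":0,"dz":95,"twist":0},{"claw":0.05,"dx":0,"dy":20,"dz":115,"twist":0},{"claw":0.05,"dx":5,"dy":50,"dz":125,"twist":0},{"claw":0.05,"dx":10,"dy":85,"dz":125,"twist":0.02},{"claw":0.05,"dx":20,"dy":120,"dz":125,"twist":0.04}]'
python3 -m pendant '[{"claw":0.05,"dx":10,"dy":35,"dz":0,"twist":0.018},{"claw":0.05,"dx":20,"dy":70,"dz":0,"twist":0.018},{"claw":0.05,"dx":35,"dy":105,"dz":0,"twist":0.018},{"claw":0.05,"dx":50,"dy":140,"dz":0,"twist":0.018},{"claw":0.05,"dx":65,"dy":175,"dz":0,"twist":0.018},{"claw":0.05,"dx":77,"dy":200,"dz":0,"twist":0.018},{"claw":0.05,"dx":77,"dy":212,"dz":0,"twist":0.018},{"claw":0.05,"dx":77,"dy":212,"dz":0,"twist":0.018}]'
python3 -m pendant '[{"claw":0.05,"dx":0,"dy":0,"dz":0,"twist":0},{"claw":0.05,"dx":0,"dy":0,"dz":0,"twist":0},{"claw":0.05,"dx":0,"dy":0,"dz":0,"twist":0},{"claw":0.05,"dx":0,"dy":0,"dz":0,"twist":0}]'
python3 - <<'E'
from h import *
s=r.get_state();print(s['tool_pos'],R.from_quat(s['eef_rot']).as_euler('xyz',degrees=True))
p,d=eyes.snapshot('side');C=cloud('side',d);t=s['tool_pos']
q=C[(d>0)&(abs(C[...,0]-t[0])<.02)&(abs(C[...,1]-t[1])<.05)&(C[...,2]>.09)&(C[...,2]<t[2]+.045)]
for z in np.arange(.1,.21,.01):
    w=q[abs(q[:,2]-z)<.005]
    if len(w)>3:print(z.round(3),len(w),w[:,0].mean().round(4),np.percentile(w[:,1],[2,98]).round(4))
cv2.imwrite('pics/s4.png',cv2.resize(p[80:230,220:420],(800,600),interpolation=cv2.INTER_CUBIC))
E
```

```text
clock: 9.7
tool_pos: [0.478, -0.1876, 0.1832]
eef_rot: [0.749, -0.663, -0.0, 0.0]
contact_force: [0.6, 0.2, -1.0]
opening: 0.108
finger_force: 45.0
clock: 10.5
tool_pos: [0.5547, 0.0252, 0.1822]
eef_rot: [0.756, -0.655, -0.001, 0.0]
contact_force: [-0.5, 0.1, -0.4]
opening: 0.111
finger_force: 45.0
clock: 10.9
tool_pos: [0.5553, 0.0223, 0.1829]
eef_rot: [0.754, -0.656, 0.0, 0.0]
contact_force: [0.4, 0.7, -0.1]
opening: 0.108
finger_force: 45.0
[0.55531771 0.02227085 0.18293557] [ 1.79997860e+02 -1.26069750e-02 -8.20544944e+01]
0.13 7 0.5536 [0.006  0.0338]
0.14 27 0.5535 [-0.0005  0.0395]
0.15 32 0.5535 [-0.0016  0.04  ]
0.16 19 0.5532 [-0.0007  0.0408]
0.17 30 0.5548 [-0.0126  0.023 ]
0.18 46 0.5546 [-0.0122  0.0159]
0.19 84 0.5528 [-0.0125  0.0206]
0.2 94 0.5536 [-0.0124  0.0149]
```

View pics/s4.png

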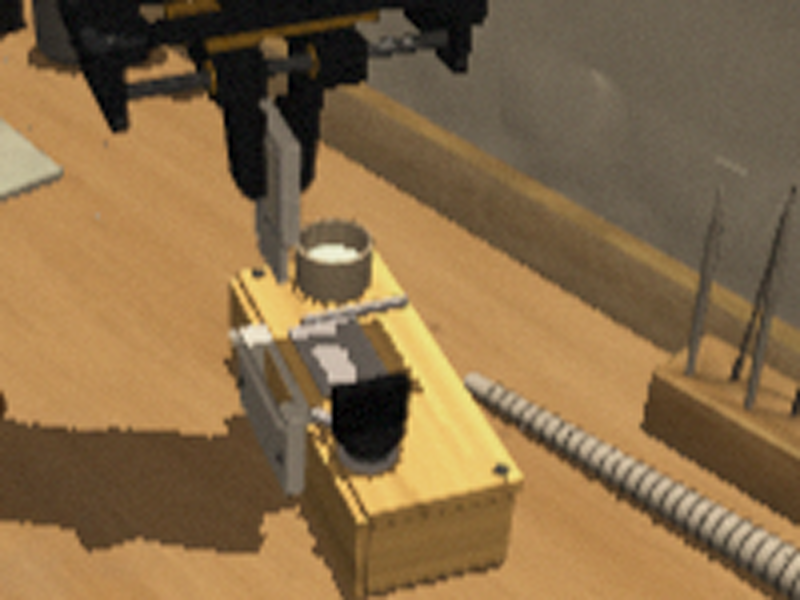

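The side view shows the holder held upright over the open slot, with its tongue at (275,270) in the crop. A small y correction, then I'll lower it in stages.

```bash
python3 -m pendant '[{"claw":0.05,"dx":0.5,"dy":1.5,"dz":-25,"twist":0},{"claw":0.05,"dx":0.5,"dy":1.5,"dz":-45,"twist":0},{"claw":0.05,"dx":0.5,"dy":1.5,"dz":-60,"twist":0},{"claw":0.05,"dx":0.5,"dy":1.5,"dz":-68,"twist":0},{"claw":0.05,"dx":0.5,"dy":1.5,"dz":-74,"twist":0},{"claw":0.05,"dx":0.5,"dy":1.5,"dz":-80,"twist":0},{"claw":0.05,"dx":0.5,"dy":1.5,"dz":-80,"twist":0},{"claw":0.05,"dx":0.5,"dy":1.5,"dz":-80,"twist":0}]'
python3 -m pendant '[{"claw":0.05,"dx":0,"dy":0,"dz":-4,"twist":0},{"claw":0.05,"dx":0,"dy":0,"dz":-8,"twist":0},{"claw":0.05,"dx":0,"dy":0,"dz":-12,"twist":0},{"claw":0.05,"dx":0,"dy":0,"dz":-12,"twist":0},{"claw":0.05,"dx":0,"dy":0,"dz":-12,"twist":0}]' 55
```

```text
clock: 11.75
tool_pos: [0.5563, 0.0249, 0.1031]
eef_rot: [0.755, -0.656, 0.0, -0.0]
contact_force: [-0.9, -0.5, -1.3]
opening: 0.112
finger_force: 45.0
clock: 12.25
tool_pos: [0.5559, 0.025, 0.0906]
eef_rot: [0.755, -0.656, -0.0, 0.0]
contact_force: [0.3, -0.2, -0.8]
opening: 0.105
finger_force: 55.0
```

Inside the slot with no side load. Now I'll press onto the spring.

```bash
python3 -m pendant '[{"claw":0.05,"dx":0,"dy":0,"dz":-3,"twist":0},{"claw":0.05,"dx":0,"dy":0,"dz":-6,"twist":0},{"claw":0.05,"dx":0,"dy":0,"dz":-8,"twist":0},{"claw":0.05,"dx":0,"dy":0,"dz":-8,"twist":0},{"claw":0.05,"dx":0,"dy":0,"dz":-8,"twist":0}]' 60
python3 -m pendant '[{"claw":0.05,"dx":0,"dy":0,"dz":-2,"twist":0},{"claw":0.05,"dx":0,"dy":0,"dz":-4,"twist":0},{"claw":0.05,"dx":0,"dy":0,"dz":-4,"twist":0},{"claw":0.05,"dx":0,"dy":0,"dz":-4,"twist":0}]'
```

```text
clock: 12.75
tool_pos: [0.5562, 0.0249, 0.083]
eef_rot: [0.755, -0.656, 0.0, -0.0]
contact_force: [-0.2, 0.7, 4.4]
opening: 0.108
finger_force: 60.0
clock: 13.15
tool_pos: [0.5563, 0.0249, 0.0792]
eef_rot: [0.755, -0.656, 0.0, -0.0]
contact_force: [-1.3, 0.1, 6.8]
opening: 0.108
finger_force: 60.0
```

```bash
python3 -m pendant '[{"claw":0.05,"dx":0,"dy":0,"dz":-1,"twist":0},{"claw":0.05,"dx":0,"dy":0,"dz":-1.5,"twist":0},{"claw":0.05,"dx":0,"dy":0,"dz":-1.5,"twist":0},{"claw":0.05,"dx":0,"dy":0,"dz":-1.5,"twist":0}]'
python3 -m pendant '[{"claw":0.05,"dx":0,"dy":0,"dz":-1,"twist":0},{"claw":0.05,"dx":0,"dy":0,"dz":-1,"twist":0},{"claw":0.05,"dx":0,"dy":0,"dz":-1,"twist":0}]'
```

```text
clock: 13.55
tool_pos: [0.5563, 0.0249, 0.078]
eef_rot: [0.755, -0.656, 0.0, -0.0]
contact_force: [-1.3, 1.1, 8.7]
opening: 0.109
finger_force: 60.0
clock: 13.85
tool_pos: [0.5563, 0.0249, 0.0779]
eef_rot: [0.755, -0.656, 0.0, -0.001]
contact_force: [-2.9, 0.2, 16.4]
opening: 0.111
finger_force: 60.0
```

The stop is reached at the expected height of 0.078, and the force is rising stiffly. I'll add a little preload and check.

```bash
python3 -m pendant '[{"claw":0.05,"dx":0,"dy":0,"dz":-0.7,"twist":0},{"claw":0.05,"dx":0,"dy":0,"dz":-0.7,"twist":0},{"claw":0.05,"dx":0,"dy":0,"dz":-0.7,"twist":0},{"claw":0.05,"dx":0,"dy":0,"dz":-0.7,"twist":0}]'
python3 - <<'E'
from h import *
p,d=eyes.snapshot('side');cv2.imwrite('pics/s5.png',cv2.resize(p[110:230,240:400],(800,600),interpolation=cv2.INTER_CUBIC))
E
```

```text
clock: 14.25
tool_pos: [0.5563, 0.0249, 0.0778]
eef_rot: [0.755, -0.656, 0.0, -0.001]
contact_force: [-3.3, 0.9, 21.2]
opening: 0.106
finger_force: 60.0
```

View pics/s5.png

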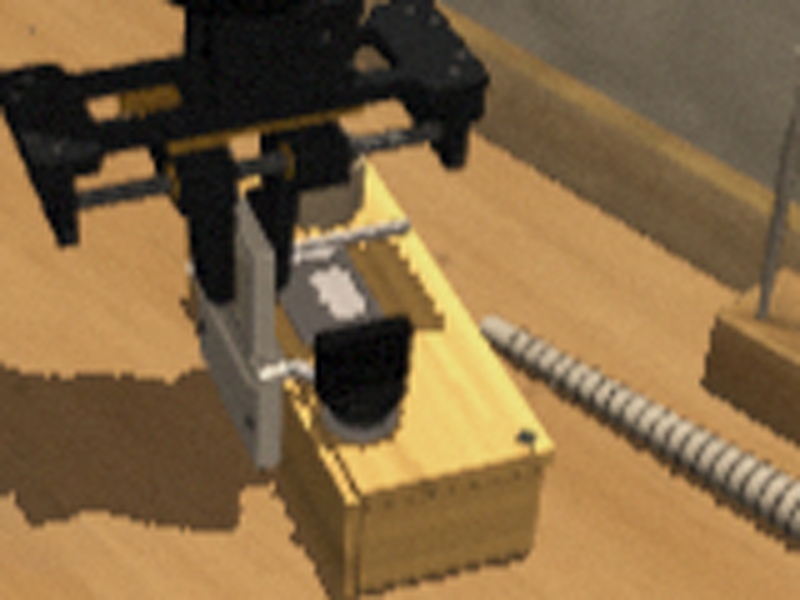

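The holder's shoulders sit on the rail at (260,365) with no visible gap, and the holder is upright. It's pressed with 21 N and still gripped, so I'm handing in.

```bash
python3 -c "
from plant import r
print(r.finish_job())"
```

```text
the job is handed in; nothing more can be done
None
```

I opened the slot with the knob, which sprang back to rest, then seated the wide label holder fully home and handed in at about 14 s, still gripping it and pressing down with about 21 N; the system gave no verdict.

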